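# Right the fallen drum lamp and aim it at the slide

## Robot

A 7-joint arm with a two-finger parallel gripper is mounted at the origin on the work surface. World frame = base frame: x ahead of the robot, y to its left, z up, the work surface at z = 0. Lengths are in m, angles in rad, forces in N, time in s.
With the tool pointing down it reaches from about 0.4 to 0.85 m from the base axis. Payload 10.4 kg.
Tool frame: the origin (TCP) lies on the mounting face of the last link; the fingertips stand r.tips_ahead ahead of it and the grasp point (between the pads) lies 164 mm ahead of it (r.tips_ahead is the distance from the TCP to the fingertips, in m); z points along the fingers, y is the line along which they close (so a half turn about z gives the same grasp; the last joint's range is limited). The gripper opens to 87 mm and grips with 3 to 60 N. Pads are 19 mm wide; open, the fingers measure 117 mm over their backs; the gripper's body (75 mm by 190 mm) begins 51 mm behind the grasp point.
Start: joints at [1.214, 0.332, -0.065, 1.46, 0.022, 1.35, -0.088], TCP at [0.205, -0.591, 0.405] pointing down, gripper open.
Joint ranges: [-2.6, 2.6], [-0.5, 2.12], [-1.47, 1.34], [0.16, 2.42], [-1.27, 4.41], [0.06, 2.06], [-2.6, 2.6]. Speed limits (rad/s): [2.22, 2.22, 2.79, 2.79, 3.14, 3.14, 3.14].

## Interface

Orientations are given as a unit quaternion [x, y, z, w].
In Python, from bench import telemetry, imaging, job, r gives the robot as it stands.
- The arm moves only by the tool move_arm, never from a script. Its argument "steps" is a list of rows, each an object of numbers: "dx", "dy", "dz": the shift along the tool's x, y, z in cm; "spin": the turn about the tool's z in rad. In form: [{"dx": .., "dy": .., "dz": .., "spin": ..}, ...]. A call has 1 to 12 rows; each row shifts and turns the commanded pose from where the row before left it, along the tool's axes as they then stand; what a row does not reach is not made up. A row lasts 1/10 s, in which the tool goes at most 50 mm and 8.59 degrees, less where a joint would pass 70% of its speed; a pose out of reach is approached as far as the arm can. A call with a gripper value outside its range is refused whole. "claw" is the finger opening in cm, from 0 to 8.7, set as the call begins (left out, the last holds). The fingers move at their own pace and stop on an object; "squeeze" is the grip in N (left out, the last holds). Time passes only in rows, so rows that do not move let the fingers close. It gives the time, the measured TCP pose, the force, the opening and the grip force at its end, in the units of the state.
- telemetry.read_state(): the state, without advancing time (a new reading comes with each control period).
- imaging.camera(name): name is "scene" or "side" or "wrist"; returns a dict with "img" (400x640x3 uint8, red, green, blue), "camera_matrix" (3x3 intrinsics, pixels), "D" ([k1, k2, p1, p2, k3] as OpenCV has them; the pictures are not rectified), "R" (3x3) and "t" (3): a world point X has camera coordinates R X + t. Camera axes: x right, y down, z forward; pixel columns grow to the right and rows downward; lengths in m; the calibration is good to about 2 mm. A picture is of the moment at which its call begins. There is no depth.
- job.close_job(): hands the job in; it is judged then, once.
The state is a dict: "time": time; "joint_positions": joint angles; "joint_vel": joint speeds; "joint_torque": joint torques, N m; "ee_pos": TCP position; "eef_rot": TCP orientation; "ft_force": force on the tool from outside, world axes, zero at the start; "torque": the same for the moment, N m; "width": finger opening in m; "grip_force": force on a finger pad.
Only numpy, scipy, OpenCV 4.12 (cv2) and the standard library are available. Lean on these libraries where they do the work, as an engineer would, in place of code of your own. Each camera call takes 0.05 s, during which the arm holds its last target. There are 200 camera calls.

## Task

The drum lamp has fallen onto its round back, where it rocks at a touch. Take hold of it and stand it on its flat foot inside the white outline on the dark base plate, with its snout pointing straight at the glass slide, then let go. Set it down on the plate gently, and do not disturb the pot, the slide box or the marker pen.

Things in the scene. Friction and masses are not known exactly. Their poses are not given: they have to be found in the camera images.
- lamp: White drum lamp, 0.43 kg: drum 80 mm in diameter, 54 mm wide between its flat ends (green discs; grip across these), black snout (36 mm thick) with pale yellow lens, tip 62 mm from the drum's axis, steel fins on the round back. Flat black foot, 56 x 54 mm. Origin: centre of the foot's underside; z out of the top (red switch), x along the snout, y along the drum's axis. Starts on its back: x up, foot facing sideways
- drum (a point): Middle of the lamp's drum, on its axis, 28 mm above the foot (lamp x 0, y 0, z 28 mm). 40 mm above the bench at the start. The lamp weighs most 10 mm behind it, so it rocks on its back at a touch; standing, it falls forward onto its foot when leaning back by less than about 30 degrees, and falls onto its back when leaning further
- lens (a point): Centre of the pale yellow lens at the snout's tip (lamp x 62 mm, y 0, z 28 mm)
- base: Dark base plate fixed to the bench, 250 x 120 x 6 mm. Origin: centre of its underside; z up; x along its length, from the white outline (72 x 70 mm inside, centre at x -60 mm) along a yellow arrow to the slide holder at x 95 mm. Lamp in place: its foot on the plate (lamp origin at z 6 mm), lamp x along base x
- spot (a point): Centre of the white outline, on the plate's upper face (base x -60, y 0, z 6 mm): the lamp's place
- slide (a point): Red spot on the glass slide (76 mm wide), which stands across the plate in an aluminium holder 96 mm wide and 55 mm high (base x 95, y 0, z 36 mm). Fixed. The snout must point here
- pot: Bystander: clear specimen pot with a yellow lid, 54 mm in diameter, 62 mm high, loose. Origin: centre of its underside
- slidebox: Bystander: blue and brown slide box, 85 x 111 x 30 mm, loose. Origin: centre of its underside
- marker: Bystander: white marker pen with a black cap, 135 mm long, 18 mm thick, lying loose along its x. Origin: centre of its underside
Mind the look-alikes: they are no part of the job. Of the things that look like the lamp, the largest one is meant.

How it is judged:
By the outcome, as a careful person would: the job done as asked, in the order asked, and still so for the second after the job is handed in, with the robot touching nothing.
It also fails if it takes over 40 s, if anything falls off the work surface, if the arm or the gripper's body presses on something with over 40 N, if the wrist force passes 120 N, or if a joint passes its speed limit or range.

## Working session

There is one attempt and no reset: what is moved stays moved. The work goes in short steps, Python scripts to look and compute and a tool call to move; the robot and the scene stay as the last step left them, time stands still between calls to the robot, and variables do not carry over. Pictures are saved under pics/ and viewed, at most 11 in all, crops included, and the job is handed in when it is done.

Besides the shell and the picture viewer there is one more tool, called after "Request:" as name(argument=value, ...), one argument or row to a line, values as JSON. move_arm: Moves the arm, as the interface text tells. Its arguments: {"type":"object","properties":{"steps":{"type":"array","items":{"type":"object","properties":{"dx":{"type":"number"},"dy":{"type":"number"},"dz":{"type":"number"},"spin":{"type":"number"}}}},"claw":{"type":"number"},"squeeze":{"type":"number"}},"required":["steps"]}

```bash
mkdir -p pics; ls
cat > h.py <<'E'
import numpy as np, cv2
from bench import telemetry, imaging, job, r
from scipy.spatial.transform import Rotation as Ro
def shot(n):
    c=imaging.camera(n); return c
def save(img,name): cv2.imwrite('pics/'+name, img[:,:,::-1])
def ray(c,px):
    p=cv2.undistortPoints(np.array(px,float).reshape(-1,1,2),c['camera_matrix'],np.array(c['D'],float)).reshape(-1,2)
    d=np.c_[p,np.ones(len(p))]@c['R']; o=-c['R'].T@c['t']
    return o,d/np.linalg.norm(d,axis=1)[:,None]
def onz(c,px,z):
    o,d=ray(c,px); return o+d*((z-o[2])/d[:,2])[:,None]
def tri(c1,p1,c2,p2):
    A=np.zeros((3,3));b=np.zeros(3)
    for c,p in((c1,p1),(c2,p2)):
        o,d=ray(c,[p]);P=np.eye(3)-np.outer(d[0],d[0]);A+=P;b+=P@o
    return np.linalg.solve(A,b)
def proj(c,X):
    return cv2.projectPoints(np.array(X,float).reshape(-1,3),cv2.Rodrigues(np.array(c['R']))[0],np.array(c['t'],float),c['camera_matrix'],np.array(c['D'],float))[0].reshape(-1,2)
E
cat > a.py <<'E'
from h import *
import pickle
S=[shot('scene'),shot('side')]
pickle.dump(S,open('s0.pkl','wb'))
save(S[0]['img'],'scene0.png'); save(S[1]['img'],'side0.png')
for c in S: print(np.round(-np.array(c['R']).T@c['t'],3))
print(telemetry.read_state(), r.tips_ahead)
E
python3 a.py
```

```text
pics
[ 1.294 -0.206  1.186]
[0.475 0.789 0.967]
{'time': 0.1, 'joint_positions': array([ 1.21441412,  0.33281418, -0.06467521,  1.46084679,  0.02161548,
        1.34990305, -0.08851359]), 'joint_vel': array([ 0.00050011, -0.00157854, -0.00056369, -0.00177224,  0.00042018,
        0.00180232,  0.00124764]), 'joint_torque': array([ 1.11663845e-03, -6.24551654e+01,  2.45464541e-02, -3.90719533e+01,
       -6.13100454e-02,  3.66160506e-02,  6.89804710e-05]), 'ee_pos': array([ 0.20471689, -0.59040423,  0.40403489]), 'eef_rot': array([ 9.86106989e-01,  1.66110204e-01, -1.45429421e-04, -6.21048094e-04]), 'ft_force': array([0.66062702, 0.23299257, 0.60445175]), 'torque': array([-0.04946997, -0.02776267,  0.04685267]), 'grip_force': 0.0, 'width': 0.086349971939285} 0.1822
```

View pics/scene0.png

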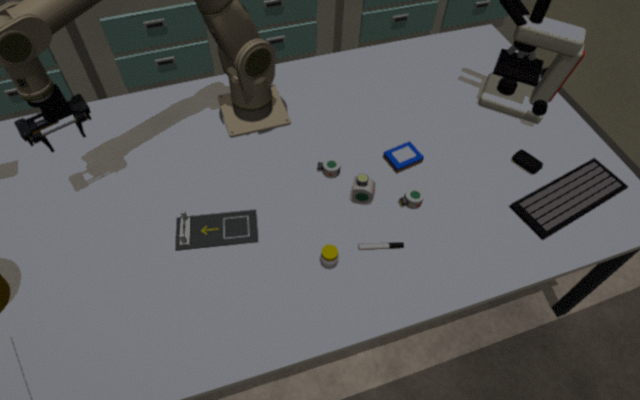

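View pics/side0.png

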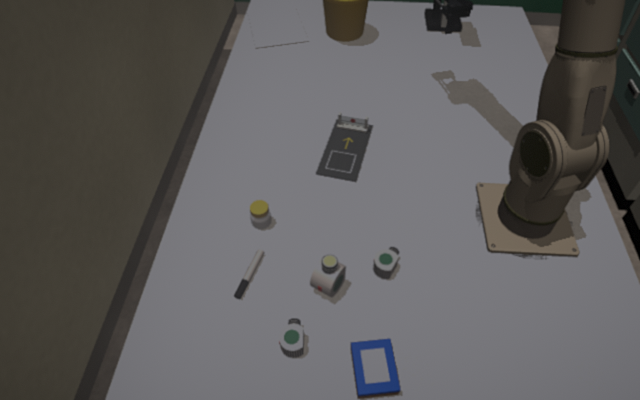

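Candidates: scene (331,168), (363,188), (413,198), which are side (386,262), (329,275), (292,338). The middle one is the largest and the only one on its back with the lens up. The others lie smaller, on their green ends. I'll confirm this in a crop.

```bash
cat > b.py <<'E'
from h import *
import pickle
S=pickle.load(open('s0.pkl','rb'))
a=S[0]['img'][150:220,310:435]; b=S[1]['img'][240:365,270:410]
A=cv2.resize(a,(790,442),interpolation=3)[:, :400+390]
a2=cv2.resize(S[0]['img'][160:215,335:390],(400,400),interpolation=3);b2=cv2.resize(S[1]['img'][245:305,300:360],(400,400),interpolation=3)
save(np.hstack([a2,b2]),'crop0.png')
s,d=S
print('lens',tri(s,(362,180),d,(329.5,263)))
print('drum z40',onz(s,[(363,190)],.04),onz(d,[(329,278)],.04))
print('others',onz(s,[(331,168),(413,198)],.03))
# slide red
for n,c in zip('sd',S):
    h=cv2.cvtColor(c['img'],cv2.COLOR_RGB2HSV)
    def blobs(m,nm):
        k,l,st,ce=cv2.connectedComponentsWithStats(m.astype(np.uint8))
        print(n,nm,[(st[i,4],np.round(ce[i],1).tolist()) for i in range(1,k) if st[i,4]>2][:12])
    H,Sa,V=h[...,0],h[...,1],h[...,2]
    blobs(((H<6)|(H>174))&(Sa>120)&(V>80),'red')
    blobs((H>20)&(H<35)&(Sa>120)&(V>60),'yel')
    blobs((H>45)&(H<90)&(Sa>60)&(V>20),'green')
    pl=np.zeros(H.shape,bool); 
    x0,x1,y0,y1=(165,270,200,260) if n=='s' else (305,385,105,190)
    pl[y0:y1,x0:x1]=V[y0:y1,x0:x1]<85
    cs,_=cv2.findContours(pl.astype(np.uint8),0,2); q=max(cs,key=cv2.contourArea); R=cv2.minAreaRect(q)
    box=cv2.approxPolyDP(cv2.convexHull(q),6,True).reshape(-1,2); print(n,'plate px',box.tolist()); print(onz(c,box,.006).round(4).tolist())
E
python3 b.py
```

```text
lens [0.50715551 0.23035159 0.09259763]
drum z40 [[0.50823115 0.239063   0.04      ]] [[0.50760142 0.23748307 0.04      ]]
others [[0.38318268 0.17596276 0.03      ]
 [0.57948686 0.38306674 0.03      ]]
s red [(np.int32(9), [583.4, 52.8])]
s yel [(np.int32(60), [207.5, 229.6]), (np.int32(201), [329.3, 252.1])]
s green [(np.int32(74), [250.8, 5.5]), (np.int32(183), [301.4, 7.8]), (np.int32(15), [367.3, 1.3]), (np.int32(28), [377.1, 2.3]), (np.int32(19), [387.3, 1.7]), (np.int32(4), [393.2, 1.0]), (np.int32(4), [397.0, 0.2]), (np.int32(7), [449.1, 1.9]), (np.int32(3), [453.0, 0.0]), (np.int32(129), [451.4, 12.8]), (np.int32(125), [465.7, 12.5]), (np.int32(5), [472.4, 0.8])]
s plate px [[255, 210], [255, 242], [175, 249], [184, 213]]
[[0.4556, -0.1038, 0.006], [0.5701, -0.1324, 0.006], [0.5216, -0.3663, 0.006], [0.3989, -0.3202, 0.006]]
d red []
d yel [(np.int32(42), [346.5, 0.4]), (np.int32(5), [348.8, 138.6]), (np.int32(179), [258.5, 207.3])]
d green [(np.int32(40), [420.5, 0.2]), (np.int32(3), [442.3, 0.3]), (np.int32(724), [527.6, 4.3]), (np.int32(92), [385.4, 258.6]), (np.int32(134), [291.2, 336.4])]
d plate px [[339, 115], [372, 126], [355, 181], [316, 173]]
[[0.5164, -0.3901, 0.006], [0.4095, -0.3429, 0.006], [0.4563, -0.1023, 0.006], [0.5689, -0.1258, 0.006]]
```

View pics/crop0.png

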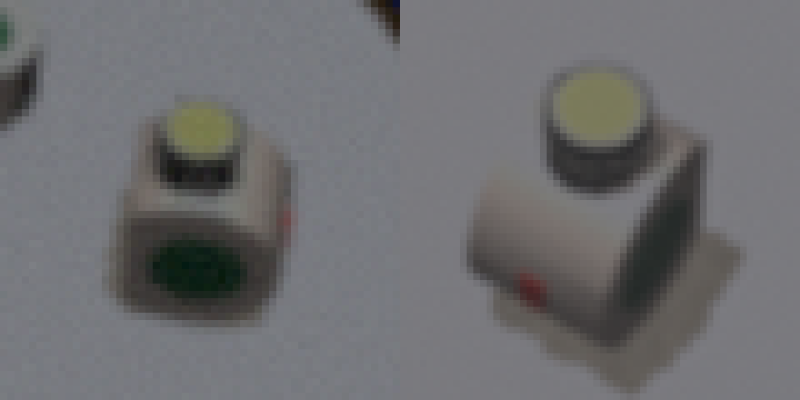

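The lamp is the middle one: the lens is up and the red switch is visible at about scene (374,190) and side (319,288). Tilting the tool isn't possible, and the upright snout would foul the gripper body. So I'll push the snout over with closed fingers, which rolls the lamp onto its foot on the bench, and then grip it.

```bash
cat > c.py <<'E'
from h import *
import pickle
s,d=pickle.load(open('s0.pkl','rb'))
sw=tri(s,(374.5,190.5),d,(319.5,288.5)); e1=onz(s,[(361.8,196.9)],.04)[0]; e2=onz(d,[(339,281.8)],.04)[0]
print('switch',sw,'ends',e1,e2,np.linalg.norm(e1-e2)); c=(e1+e2)/2; a=e1-e2;a/=np.linalg.norm(a)
z=np.array([-a[1],a[0],0]); print('centre',c,'axis',a,'lampz',z,'sw dir',(sw-c)/np.linalg.norm((sw-c)[:2]))
# lens centroid by colour
for c_,(x0,x1,y0,y1) in((s,(350,375,172,190)),(d,(318,342,252,272))):
    h=cv2.cvtColor(c_['img'],cv2.COLOR_RGB2HSV)[y0:y1,x0:x1]; m=(h[...,0]>18)&(h[...,0]<45)&(h[...,1]>50)&(h[...,2]>110)
    v,u=np.nonzero(m); p=(u.mean()+x0,v.mean()+y0); print(m.sum(),p,onz(c_,[p],.102))
st=telemetry.read_state(); Rm=Ro.from_quat(st['eef_rot']).as_matrix()
print(Rm.round(3))
E
python3 c.py
```

```text
switch [0.52657638 0.27034217 0.04747578] ends [0.53257587 0.22515341 0.04      ] [0.48410231 0.24587084 0.04      ] 0.052715256816726924
centre [0.50833909 0.23551212 0.04      ] axis [ 0.91953572 -0.39300644  0.        ] lampz [0.39300644 0.91953572 0.        ] sw dir [0.46386688 0.88590492 0.19014693]
43 (np.float64(362.30232558139534), np.float64(177.25581395348837)) [[0.50410081 0.23153814 0.102     ]]
76 (np.float64(329.17105263157896), np.float64(260.2763157894737)) [[0.50801851 0.2293509  0.102     ]]
[[ 0.945  0.328 -0.   ]
 [ 0.328 -0.945  0.001]
 [-0.    -0.001 -1.   ]]
```

Request:
move_arm(
  steps=[
    {"dx": 2, "dy": -1.5},
    {"dx": 3.5, "dy": -2.7},
    {"dx": 3.5, "dy": -2.7},
    {"dx": 3.5, "dy": -2.7},
    {"dx": 3.5, "dy": -2.7},
    {"dx": 3.5, "dy": -2.7},
    {"dx": 3.5, "dy": -2.7},
    {"dx": 3.5, "dy": -2.7},
    {"dx": 3.5, "dy": -2.7},
    {"dx": 3.5, "dy": -2.7},
    {"dx": 2, "dy": -1.5},
    {},
  ],
  claw=0,
)

```text
$.steps[0]: bad value
```

```bash
cat > d.py <<'E'
from h import *
import pickle
w=shot('wrist'); pickle.dump(w,open('w1.pkl','wb')); save(w['img'],'wrist1.png')
st=telemetry.read_state(); print(st['ee_pos'],st['time'],st['joint_positions'].round(2),st['width'])
print('cam',-w['R'].T@w['t'])
print(proj(w,[[.508,.2355,.04],[.498,-.179,.006],[.463,-.331,.036]]))
E
python3 d.py
```

```text
[ 0.20474229 -0.5904176   0.40414908] 0.15 [ 1.21  0.33 -0.06  1.46  0.02  1.35 -0.09] 0.08688165957787979
cam [ 0.28270792 -0.56358827  0.38416566]
[[ -63.91421985 -118.81545107]
 [  -6.03969002 -284.73701298]
 [ 128.73086328 -215.11490472]]
```

View pics/wrist1.png

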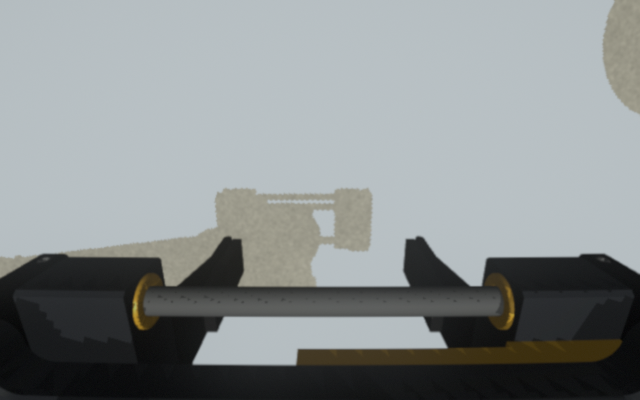

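The move was refused because each row apparently needs all four numbers. The picture shows only the bench and the gripper, with the fingers at about (225,260) and (425,260).

Request:
move_arm(
  steps=[
    {"dx": 2, "dy": -1.5, "dz": 0, "spin": 0},
    {"dx": 3.5, "dy": -2.7, "dz": 0, "spin": 0},
    {"dx": 3.5, "dy": -2.7, "dz": 0, "spin": 0},
    {"dx": 3.5, "dy": -2.7, "dz": 0, "spin": 0},
    {"dx": 3.5, "dy": -2.7, "dz": 0, "spin": 0},
    {"dx": 3.5, "dy": -2.7, "dz": 0, "spin": 0},
    {"dx": 3.5, "dy": -2.7, "dz": 0, "spin": 0},
    {"dx": 3.5, "dy": -2.7, "dz": 0, "spin": 0},
    {"dx": 3.5, "dy": -2.7, "dz": 0, "spin": 0},
    {"dx": 3.5, "dy": -2.7, "dz": 0, "spin": 0},
    {"dx": 2, "dy": -1.5, "dz": 0, "spin": 0},
    {"dx": 0, "dy": 0, "dz": 0, "spin": 0},
  ],
  claw=0,
)

```text
time: 1.35
ee_pos: [0.4526, -0.2125, 0.4048]
eef_rot: [0.986, 0.169, 0.0, -0.0]
ft_force: [-0.1, -0.7, 0.5]
width: 0.0025
grip_force: 0.0
```

Request:
move_arm(
  steps=[
    {"dx": 0, "dy": 0, "dz": 0, "spin": -0.14},
    {"dx": 0, "dy": 0, "dz": 0, "spin": -0.14},
    {"dx": 0, "dy": 0, "dz": 0, "spin": -0.14},
    {"dx": 0, "dy": 0, "dz": 0, "spin": -0.14},
    {"dx": 0, "dy": 0, "dz": 0, "spin": -0.14},
    {"dx": 0, "dy": 0, "dz": 0, "spin": -0.13},
    {"dx": 0, "dy": 0, "dz": 0, "spin": 0},
  ],
)

```text
time: 2.05
ee_pos: [0.4502, -0.2171, 0.4045]
eef_rot: [0.835, 0.55, -0.0, -0.0]
ft_force: [0.3, 0.0, -0.9]
width: 0.0006
grip_force: 0.0
```

```bash
sed -i 's/w1.pkl/w2.pkl/;s/wrist1/wrist2/' d.py; python3 d.py
```

```text
[ 0.45034874 -0.21694399  0.40461424] 2.1 [ 0.78  0.08 -0.45  1.76  0.04  1.3  -0.08] 0.000948722587327479
cam [ 0.48237906 -0.14101429  0.38465788]
[[ 159.24302546 -384.61778072]
 [ 349.72314706  119.60264645]
 [ 372.42104982  257.16315951]]
```

View pics/wrist2.png

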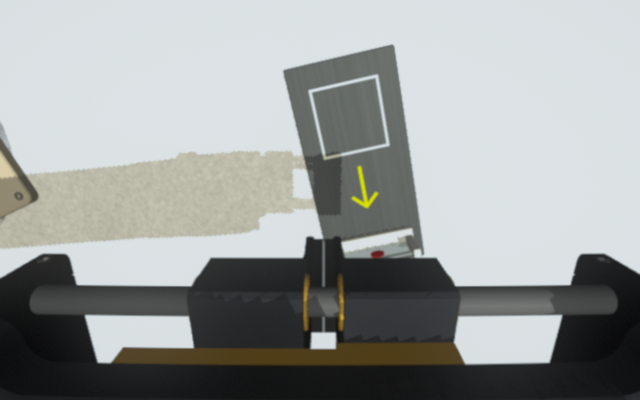

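The outline is at about (310-388, 76-158), the arrow at (366,188) and the slide's red spot at (377,254). I'll measure the plate from this picture.

```bash
cat > e.py <<'E'
from h import *
import pickle
w=pickle.load(open('w2.pkl','rb')); I=w['img']
h=cv2.cvtColor(I,cv2.COLOR_RGB2HSV)
pts=np.array([[288,74],[390,48],[408,225],[328,225]]); pm=np.zeros(I.shape[:2],np.uint8); cv2.fillConvexPoly(pm,pts,1)
m=((h[...,2]>150)&(h[...,1]<40)&(pm>0)); m[:70]=0; m[170:]=0
k,l,st,ce=cv2.connectedComponentsWithStats(m.astype(np.uint8)); i=1+np.argmax(st[1:,4]); v,u=np.nonzero(l==i)
rect=cv2.boxPoints(cv2.minAreaRect(onz(w,np.c_[u,v],.006)[:,:2].astype(np.float32)*1000))
print('outline mm',rect.round(1).tolist(),rect.mean(0)); print([np.linalg.norm(rect[i]-rect[i-1]) for i in range(4)])
m=((h[...,0]<6)|(h[...,0]>174))&(h[...,1]>120)&(h[...,2]>60); m[:230]=0; m[268:]=0; v,u=np.nonzero(m); print(len(u),u.mean(),v.mean(),v.max())
red=onz(w,[(u.mean(),v.mean())],.036)[0]; c=rect.mean(0)/1000
print('red',red,'dist',np.linalg.norm(red[:2]-c)); dd=red[:2]-c; print('dir spot->slide deg',np.degrees(np.arctan2(dd[1],dd[0])))
for i in range(4):
    e=rect[i]-rect[i-1]; print(np.degrees(np.arctan2(e[1],e[0])))
dk=(h[...,2]<135)&(h[...,1]<60); dk[:30]=0; dk[150:]=0; dk[:,:270]=0; dk[:,420:]=0
cs,_=cv2.findContours(dk.astype(np.uint8),0,2); q=max(cs,key=cv2.contourArea).reshape(-1,2)
P=onz(w,q[(q[:,1]<140)&(q[:,1]>75)],.006); rt=P[P[:,0]>c[0]]; lt=P[P[:,0]<c[0]]
for L in (rt,lt):
    f=cv2.fitLine(L[:,:2].astype(np.float32),cv2.DIST_HUBER,0,.001,.001).ravel(); print('edge',np.degrees(np.arctan2(f[1],f[0])))
E
python3 e.py
```

```text
outline mm [[453.1000061035156, -209.1999969482422], [528.9000244140625, -223.5], [543.5999755859375, -145.6999969482422], [467.79998779296875, -131.3000030517578]] [ 498.357   -177.43143]
[np.float32(79.23541), np.float32(77.20646), np.float32(79.23541), np.float32(77.20646)]
60 377.0 254.28333333333333 258
red [ 0.46917488 -0.32962356  0.036     ] dist 0.15496463735088878
dir spot->slide deg -100.85444618876802
-100.685036
-10.685038
79.31496
169.31496
edge -63.211082
edge 45.54769
```

Request:
move_arm(
  steps=[
    {"dx": 2, "dy": -0.5, "dz": 0, "spin": 0},
    {"dx": 4, "dy": -1, "dz": 0, "spin": 0},
    {"dx": 4, "dy": -1, "dz": 0, "spin": 0},
    {"dx": 4, "dy": -1, "dz": 0, "spin": 0},
    {"dx": 4, "dy": -1, "dz": 0, "spin": 0},
    {"dx": 4, "dy": -1, "dz": 0, "spin": 0},
    {"dx": 2, "dy": -0.5, "dz": 0, "spin": 0},
    {"dx": 0, "dy": 0, "dz": 0, "spin": 0},
  ],
)

```text
time: 2.9
ee_pos: [0.4906, 0.0309, 0.4049]
eef_rot: [0.835, 0.55, 0.0, -0.0]
ft_force: [-0.3, 0.5, -0.5]
width: 0.0007
grip_force: 0.0
```

```bash
sed -i 's/w2.pkl/w3.pkl/;s/wrist2/wrist3/' d.py; python3 d.py
```

```text
[0.49063668 0.0287698  0.40469307] 2.95 [ 0.5   0.08 -0.68  1.77  0.05  1.3  -0.6 ] 0.0010600188831555316
cam [0.52278734 0.10700869 0.38506845]
[[251.53657416 -36.73732491]
 [390.65002033 307.73301189]
 [407.2275985  413.50891777]]
```

View pics/wrist3.png

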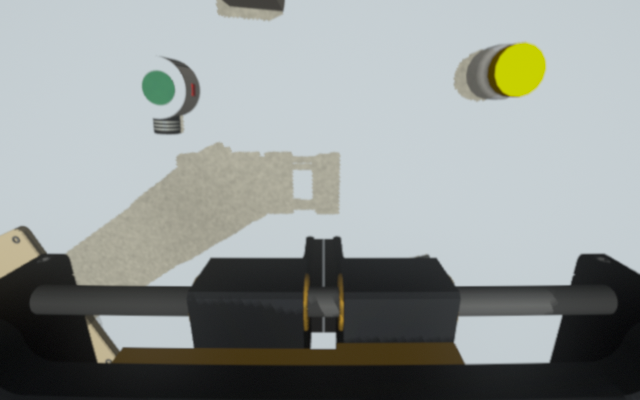

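Spot is (0.4984, -0.1774), and the slide lies 155 mm from it, as given, at a heading of -100.8°. The lamp's lower edge shows at (250,5), a small look-alike at (165,88) and the pot at (515,70). Next I go behind the snout.

Request:
move_arm(
  steps=[
    {"dx": 3.5, "dy": -0.9, "dz": 0, "spin": 0},
    {"dx": 3.5, "dy": -0.9, "dz": 0, "spin": 0},
    {"dx": 3.5, "dy": -0.9, "dz": 0, "spin": 0},
    {"dx": 3.5, "dy": -0.9, "dz": 0, "spin": 0},
    {"dx": 3.5, "dy": -0.9, "dz": 0, "spin": 0},
    {"dx": 3.5, "dy": -1, "dz": 0, "spin": 0},
    {"dx": 3.7, "dy": -1, "dz": 0, "spin": 0},
    {"dx": 0, "dy": 0, "dz": 3, "spin": 0},
    {"dx": 0, "dy": 0, "dz": 4, "spin": 0},
    {"dx": 0, "dy": 0, "dz": 4, "spin": 0},
    {"dx": 0, "dy": 0, "dz": 2.7, "spin": 0},
    {"dx": 0, "dy": 0, "dz": 0, "spin": 0},
  ],
)

```text
time: 4.15
ee_pos: [0.5286, 0.2777, 0.2636]
eef_rot: [0.837, 0.548, -0.004, 0.0]
ft_force: [-0.6, -1.1, -0.1]
width: 0.0005
grip_force: 0.0
```

Request:
move_arm(
  steps=[
    {"dx": -1, "dy": 0, "dz": -0.3, "spin": 0},
    {"dx": -0.8, "dy": 0, "dz": 0, "spin": 0},
    {"dx": -0.7, "dy": 0, "dz": 0, "spin": 0},
    {"dx": -0.7, "dy": 0, "dz": 0, "spin": 0},
    {"dx": -0.7, "dy": 0, "dz": 0, "spin": 0},
    {"dx": -0.7, "dy": 0, "dz": 0, "spin": 0},
    {"dx": -0.7, "dy": 0, "dz": 0, "spin": 0},
    {"dx": -0.7, "dy": 0, "dz": 0, "spin": 0},
    {"dx": -0.7, "dy": 0, "dz": 0, "spin": 0},
    {"dx": -0.7, "dy": 0, "dz": 0, "spin": 0},
    {"dx": -0.6, "dy": 0, "dz": 0, "spin": 0},
  ],
)

```text
time: 5.25
ee_pos: [0.4968, 0.2063, 0.2706]
eef_rot: [0.835, 0.55, -0.0, 0.0]
ft_force: [-0.5, -0.1, 0.4]
width: 0.0005
grip_force: 0.0
```

```bash
cat > f.py <<'E'
from h import *
import pickle,sys
n=sys.argv[1]; S=[shot('scene'),shot('side')]; pickle.dump(S,open(n+'.pkl','wb'))
a=cv2.resize(S[0]['img'][150:220,320:390],(400,400),interpolation=3);b=cv2.resize(S[1]['img'][210:310,290:390],(400,400),interpolation=3)
save(np.hstack([a,b]),n+'.png'); print(telemetry.read_state()['ee_pos'])
E
python3 f.py push1
```

```text
[0.49697114 0.20594538 0.27058481]
```

View pics/push1.png

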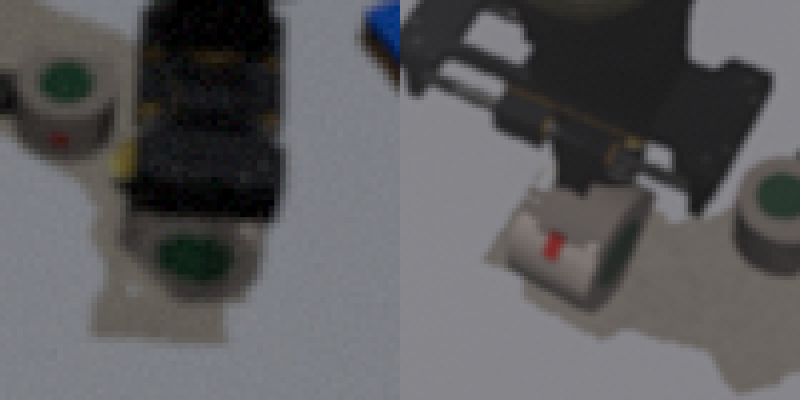

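The lamp is rolling as planned, with the switch now at side-crop (553,245), about 40° up. I'll continue and lower the fingers slightly.

Request:
move_arm(
  steps=[
    {"dx": -0.4, "dy": 0, "dz": 0.1, "spin": 0},
    {"dx": -0.4, "dy": 0, "dz": 0.1, "spin": 0},
    {"dx": -0.4, "dy": 0, "dz": 0.1, "spin": 0},
    {"dx": -0.4, "dy": 0, "dz": 0.2, "spin": 0},
    {"dx": -0.4, "dy": 0, "dz": 0.2, "spin": 0},
    {"dx": -0.4, "dy": 0, "dz": 0.2, "spin": 0},
    {"dx": -0.4, "dy": 0, "dz": 0.1, "spin": 0},
    {"dx": -0.4, "dy": 0, "dz": 0, "spin": 0},
    {"dx": -0.4, "dy": 0, "dz": 0, "spin": 0},
    {"dx": -0.4, "dy": 0, "dz": 0, "spin": 0},
    {"dx": -0.4, "dy": 0, "dz": 0, "spin": 0},
  ],
)

```text
time: 6.45
ee_pos: [0.4795, 0.1663, 0.2608]
eef_rot: [0.835, 0.55, 0.0, 0.0]
ft_force: [0.8, 0.6, -0.1]
width: 0.0006
grip_force: 0.0
```

```bash
python3 f.py push2
```

```text
[0.47955804 0.16597729 0.26071809]
```

View pics/push2.png

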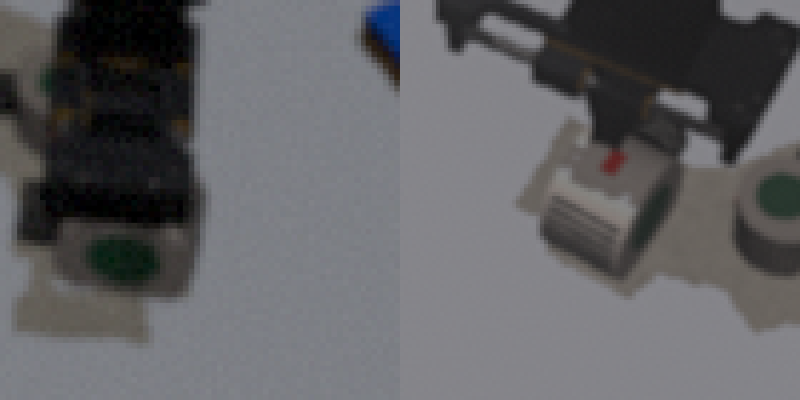

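The lamp is standing: the switch is on top at side-crop (614,160), the fins face the back, and the snout is at the left in the scene crop at (35,210). I'll rise and back off to measure it with the wrist camera.

Request:
move_arm(
  steps=[
    {"dx": 0.5, "dy": 0, "dz": -3, "spin": 0},
    {"dx": 0, "dy": 0, "dz": -4, "spin": 0},
    {"dx": -3, "dy": 0, "dz": -4, "spin": 0},
    {"dx": -4, "dy": 0, "dz": -2, "spin": 0},
    {"dx": -2, "dy": 0, "dz": 0, "spin": 0},
    {"dx": 0, "dy": 0, "dz": 0, "spin": 0},
    {"dx": 0, "dy": 0, "dz": 0, "spin": 0},
  ],
  claw=6.8,
)

```text
time: 7.25
ee_pos: [0.446, 0.0887, 0.3908]
eef_rot: [0.836, 0.549, 0.0, 0.0]
ft_force: [-0.6, -0.1, -0.2]
width: 0.0485
grip_force: 0.0
```

```bash
sed -i 's/w3.pkl/w4.pkl/;s/wrist3/wrist4/' d.py; python3 d.py
```

```text
[0.44606845 0.08925596 0.39062517] 7.3 [ 0.5   0.   -0.78  1.87  0.    1.27 -0.69] 0.0526349650431064
cam [0.4782614  0.16468956 0.37093842]
[[322.03038924   2.12753514]
 [438.76043627 335.97865464]
 [452.88400931 439.86097363]]
```

View pics/wrist4.png

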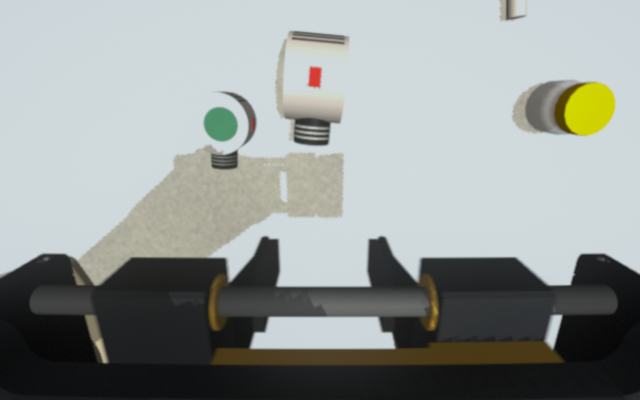

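The lamp stands upright with the switch at (315,77) and the snout tip at about (312,140). Now to get its centre and heading.

```bash
cat > g.py <<'E'
from h import *
import pickle
w=pickle.load(open('w4.pkl','rb')); h=cv2.cvtColor(w['img'],cv2.COLOR_RGB2HSV)
m=((h[...,0]<6)|(h[...,0]>174))&(h[...,1]>120); m[:60]=0;m[95:]=0;m[:,:300]=0;m[:,330:]=0
v,u=np.nonzero(m); sw=onz(w,[(u.mean(),v.mean())],.069)[0]; print('switch',u.mean(),v.mean(),sw)
m=(h[...,2]<110); m[:118]=0;m[150:]=0;m[:,:285]=0;m[:,335:]=0
L=[];Rr=[]
for y in range(124,141):
    x=np.nonzero(m[y])[0]
    if len(x)>8: L.append((x.min(),y));Rr.append((x.max(),y))
a=onz(w,L,.032);b=onz(w,Rr,.032); mid=(a+b)/2
print('snout width',np.linalg.norm(a-b,axis=1).mean(),'mid',mid[:,:2].mean(0))
f=cv2.fitLine(mid[:,:2].astype(np.float32),cv2.DIST_HUBER,0,.001,.001).ravel();print('snout dir',np.degrees(np.arctan2(f[1],f[0])))
d=mid.mean(0)-sw;print('switch->snout',np.degrees(np.arctan2(d[1],d[0])),np.linalg.norm(d[:2]))
# drum right/left edges (white against bench)
g=cv2.cvtColor(w['img'],cv2.COLOR_RGB2GRAY).astype(float); gx=cv2.Sobel(cv2.GaussianBlur(g,(3,3),0),cv2.CV_64F,1,0)
for nm,x0,x1 in(('L',278,296),('R',338,354)):
    P=[(x0+np.argmax(abs(gx[y,x0:x1])),y) for y in range(50,108)]
    Q=onz(w,P,.060 if nm=='R' else .06); f=cv2.fitLine(Q[:,:2].astype(np.float32),cv2.DIST_HUBER,0,.001,.001).ravel(); print(nm,P[::12],np.degrees(np.arctan2(f[1],f[0])),Q[29])
E
python3 g.py
```

```text
switch 314.535 76.635 [0.4769112  0.17943794 0.069     ]
snout width 0.028255587535442547 mid [0.45172647 0.13497937]
snout dir 52.42958
switch->snout -119.53053406721445 0.05109632955621252
L [(np.int64(285), 50), (np.int64(284), 62), (np.int64(283), 74), (np.int64(282), 86), (np.int64(282), 98)] 61.11521 [0.45062395 0.18908169 0.06      ]
R [(np.int64(348), 50), (np.int64(351), 62), (np.int64(349), 74), (np.int64(341), 86), (np.int64(344), 98)] 61.713543 [0.49906643 0.16818213 0.06      ]
```

Request:
move_arm(
  steps=[
    {"dx": 0, "dy": 0, "dz": 0, "spin": 0.09},
    {"dx": 3.4, "dy": -0.6, "dz": 0, "spin": 0},
    {"dx": 3.4, "dy": -0.6, "dz": 0, "spin": 0},
    {"dx": 3.4, "dy": -0.5, "dz": 0, "spin": 0},
    {"dx": 0, "dy": 0, "dz": 3, "spin": 0},
    {"dx": 0, "dy": 0, "dz": 4, "spin": 0},
    {"dx": 0, "dy": 0, "dz": 3, "spin": 0},
    {"dx": 0, "dy": 0, "dz": 0, "spin": 0},
    {"dx": 0, "dy": 0, "dz": 0, "spin": 0},
  ],
)

```text
time: 8.2
ee_pos: [0.4797, 0.1874, 0.2911]
eef_rot: [0.859, 0.512, -0.0, -0.001]
ft_force: [-0.1, 0.6, 0.3]
width: 0.0678
grip_force: 0.0
```

Request:
move_arm(
  steps=[
    {"dx": 0, "dy": 0, "dz": 2, "spin": 0},
    {"dx": 0, "dy": 0, "dz": 2, "spin": 0},
    {"dx": 0, "dy": 0, "dz": 2, "spin": 0},
    {"dx": 0, "dy": 0, "dz": 2, "spin": 0},
    {"dx": 0, "dy": 0, "dz": 1.3, "spin": 0},
    {"dx": 0, "dy": 0, "dz": 0, "spin": 0},
    {"dx": 0, "dy": 0, "dz": 0, "spin": 0},
  ],
)

```text
time: 8.9
ee_pos: [0.4803, 0.1867, 0.199]
eef_rot: [0.859, 0.512, 0.001, 0.0]
ft_force: [-0.5, 0.8, -0.4]
width: 0.0676
grip_force: 0.0
```

Request:
move_arm(
  steps=[
    {"dx": 0, "dy": 0, "dz": 0, "spin": 0},
    {"dx": 0, "dy": 0, "dz": 0, "spin": 0},
    {"dx": 0, "dy": 0, "dz": 0, "spin": 0},
    {"dx": 0, "dy": 0, "dz": 0, "spin": 0},
    {"dx": 0, "dy": 0, "dz": 0, "spin": 0},
    {"dx": 0, "dy": 0, "dz": 0, "spin": 0},
  ],
  claw=4.5,
  squeeze=25,
)

```text
time: 9.5
ee_pos: [0.4802, 0.1863, 0.1985]
eef_rot: [0.859, 0.511, 0.001, 0.0]
ft_force: [-0.1, -2.1, 7.1]
width: 0.0538
grip_force: 25.0
```

Request:
move_arm(
  steps=[
    {"dx": 0, "dy": 0, "dz": -1, "spin": 0},
    {"dx": 0, "dy": 0, "dz": -2, "spin": 0},
    {"dx": 0, "dy": 0, "dz": -2, "spin": 0},
    {"dx": 0, "dy": 0, "dz": -1, "spin": -0.1},
    {"dx": 0, "dy": 0, "dz": 0, "spin": -0.11},
    {"dx": 0, "dy": 0, "dz": 0, "spin": -0.1},
    {"dx": -1.5, "dy": 0.4, "dz": 0, "spin": 0},
    {"dx": -3, "dy": 0.7, "dz": 0, "spin": 0},
    {"dx": -3, "dy": 0.7, "dz": 0, "spin": 0},
    {"dx": -3, "dy": 0.8, "dz": 0, "spin": 0},
    {"dx": -3, "dy": 0.8, "dz": 0, "spin": 0},
    {"dx": -3, "dy": 0.8, "dz": 0, "spin": 0},
  ],
)

```text
time: 10.7
ee_pos: [0.4897, 0.0151, 0.2578]
eef_rot: [0.77, 0.638, -0.0, -0.0]
ft_force: [0.5, -0.5, -5.4]
width: 0.0541
grip_force: 25.0
```

Request:
move_arm(
  steps=[
    {"dx": -3, "dy": 0.7, "dz": 0, "spin": 0},
    {"dx": -3, "dy": 0.7, "dz": 0, "spin": 0},
    {"dx": -3, "dy": 0.7, "dz": 0, "spin": 0},
    {"dx": -3, "dy": 0.7, "dz": 0, "spin": 0},
    {"dx": -3, "dy": 0.7, "dz": 0, "spin": 0},
    {"dx": -2, "dy": 0.6, "dz": 0, "spin": 0},
    {"dx": 0, "dy": 0, "dz": 0, "spin": 0},
    {"dx": 0, "dy": 0, "dz": 0, "spin": 0},
    {"dx": 0, "dy": 0, "dz": 0, "spin": 0},
  ],
)

```text
time: 11.6
ee_pos: [0.4988, -0.1572, 0.2577]
eef_rot: [0.77, 0.639, 0.0, -0.0]
ft_force: [0.9, 0.1, -4.9]
width: 0.0541
grip_force: 25.0
```

```bash
cat > i.py <<'E'
from h import *
import pickle
S=[shot('scene'),shot('side')]; pickle.dump(S,open('pl.pkl','wb')); w=shot('wrist'); 
a=cv2.resize(S[0]['img'][180:260,165:265],(400,320),interpolation=3);b=cv2.resize(S[1]['img'][95:195,290:390],(400,400),interpolation=3)[:320]
W=cv2.resize(w['img'],(400,250)); W=np.hstack([W,np.zeros((250,400,3),np.uint8)])
save(np.vstack([np.hstack([a,b]),W]),'place1.png')
st=telemetry.read_state(); p=st['ee_pos']; R=Ro.from_quat(st['eef_rot']).as_matrix()
yaw=np.arctan2(R[1,0],R[0,0]); print(p,np.degrees(yaw),st['time'],st['width'],st['grip_force'])
t=np.array([.4998,-.1699,0]); d=R.T@(t-p); print('to go cm',d[:2]*100,'spin',-(np.radians(79.2)-yaw))
E
python3 i.py
```

```text
[ 0.49897953 -0.15740546  0.25779257] 79.36994581723204 11.75 0.053352838050704135 24.99868556857109
to go cm [-1.21537741  0.31446339] spin 0.0029661140606913605
```

View pics/place1.png

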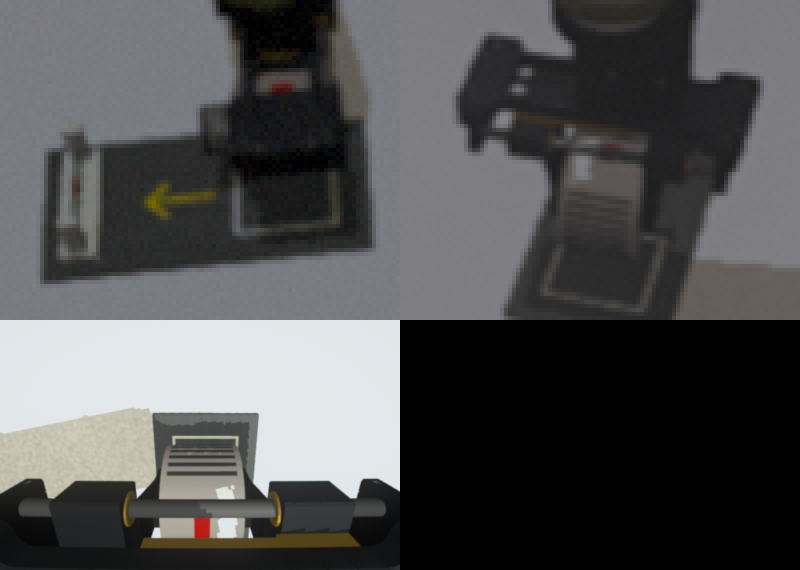

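The lamp is held upright, aligned with the plate and over the outline's rear. I'll make the remaining shift and lower it.

Request:
move_arm(
  steps=[
    {"dx": -0.6, "dy": 0.15, "dz": 0, "spin": 0},
    {"dx": -0.6, "dy": 0.15, "dz": 0, "spin": 0},
    {"dx": 0, "dy": 0, "dz": 1, "spin": 0},
    {"dx": 0, "dy": 0, "dz": 1.5, "spin": 0},
    {"dx": 0, "dy": 0, "dz": 1, "spin": 0},
    {"dx": 0, "dy": 0, "dz": 0.7, "spin": 0},
    {"dx": 0, "dy": 0, "dz": 0.4, "spin": 0},
    {"dx": 0, "dy": 0, "dz": 0, "spin": 0},
    {"dx": 0, "dy": 0, "dz": 0, "spin": 0},
  ],
)

```text
time: 12.65
ee_pos: [0.4999, -0.1706, 0.212]
eef_rot: [0.77, 0.638, 0.0, 0.0]
ft_force: [0.7, -0.1, -4.9]
width: 0.0538
grip_force: 25.0
```

```bash
cat > j.py <<'E'
from h import *
st=telemetry.read_state(); p=st['ee_pos']; R=Ro.from_quat(st['eef_rot']).as_matrix(); yaw=np.arctan2(R[1,0],R[0,0])
t=np.array([.4998,-.1699,0]); d=R.T@(t-p); print(p,'to go cm',d[:2]*100,'spin',-(np.radians(79.2)-yaw),st['ft_force'])
w=shot('wrist'); I=w['img']; h=cv2.cvtColor(I,cv2.COLOR_RGB2HSV); save(I,'wj.png')
# outline rear corners px (bright pixels on plate behind lamp), plane z=6mm
print('spot & rear outline inner corners px',proj(w,[[.4984,-.1774,.006]]+[[.4984+.036*np.cos(np.radians(79.2))+s*.035*np.sin(np.radians(79.2)),-.1774+.036*np.sin(np.radians(79.2))-s*.035*np.cos(np.radians(79.2)),.006] for s in(-1,1)]).round(1))
E
python3 j.py
```

```text
[ 0.49988906 -0.17062421  0.21199287] to go cm [ 0.07052114 -0.03155633] spin 0.0016294252247166519 [ 0.74489828 -0.12999449 -4.89085472]
spot & rear outline inner corners px [[323.6 246.1]
 [263.4 189.4]
 [384.2 189.6]]
```

Request:
move_arm(
  steps=[
    {"dx": 0.05, "dy": 0, "dz": 0.15, "spin": 0},
    {"dx": 0, "dy": 0, "dz": 0.15, "spin": 0},
    {"dx": 0, "dy": 0, "dz": 0.1, "spin": 0},
    {"dx": 0, "dy": 0, "dz": 0.1, "spin": 0},
    {"dx": 0, "dy": 0, "dz": 0.1, "spin": 0},
    {"dx": 0, "dy": 0, "dz": 0.05, "spin": 0},
    {"dx": 0, "dy": 0, "dz": 0, "spin": 0},
    {"dx": 0, "dy": 0, "dz": 0, "spin": 0},
  ],
)

```text
time: 13.5
ee_pos: [0.4998, -0.1702, 0.2053]
eef_rot: [0.77, 0.638, -0.0, 0.0]
ft_force: [0.5, -0.4, -4.4]
width: 0.0538
grip_force: 25.0
```

Request:
move_arm(
  steps=[
    {"dx": 0, "dy": 0, "dz": 0.05, "spin": 0},
    {"dx": 0, "dy": 0, "dz": 0.05, "spin": 0},
    {"dx": 0, "dy": 0, "dz": 0, "spin": 0},
    {"dx": 0, "dy": 0, "dz": 0, "spin": 0},
  ],
)

```text
time: 13.9
ee_pos: [0.4998, -0.1702, 0.2046]
eef_rot: [0.77, 0.638, -0.0, 0.0]
ft_force: [-2.7, 0.4, 2.2]
width: 0.0541
grip_force: 25.0
```

The plate now carries the lamp, so I ease the grip, open and rise.

Request:
move_arm(
  steps=[
    {"dx": 0, "dy": 0, "dz": 0, "spin": 0},
    {"dx": 0, "dy": 0, "dz": 0, "spin": 0},
    {"dx": 0, "dy": 0, "dz": 0, "spin": 0},
  ],
  squeeze=4,
)

```text
time: 14.2
ee_pos: [0.4998, -0.1702, 0.2045]
eef_rot: [0.77, 0.638, -0.0, 0.0]
ft_force: [-4.1, -0.1, 5.2]
width: 0.054
grip_force: 4.0
```

Request:
move_arm(
  steps=[
    {"dx": 0, "dy": 0, "dz": 0, "spin": 0},
    {"dx": 0, "dy": 0, "dz": 0, "spin": 0},
    {"dx": 0, "dy": 0, "dz": 0, "spin": 0},
    {"dx": 0, "dy": 0, "dz": 0, "spin": 0},
    {"dx": 0, "dy": 0, "dz": -1, "spin": 0},
    {"dx": 0, "dy": 0, "dz": -2, "spin": 0},
    {"dx": 0, "dy": 0, "dz": -4, "spin": 0},
    {"dx": 0, "dy": 0, "dz": -4, "spin": 0},
    {"dx": -2, "dy": 0, "dz": -4, "spin": 0},
    {"dx": -3, "dy": 0, "dz": -3, "spin": 0},
    {"dx": -3, "dy": 0, "dz": 0, "spin": 0},
    {"dx": 0, "dy": 0, "dz": 0, "spin": 0},
  ],
  claw=7,
)

```text
time: 15.4
ee_pos: [0.4836, -0.2531, 0.3857]
eef_rot: [0.772, 0.636, -0.0, 0.001]
ft_force: [-0.2, -0.5, -0.6]
width: 0.0699
grip_force: 0.0
```

```bash
sed -i 's/w4.pkl/w5.pkl/;s/wrist4/wrist5/' d.py; python3 d.py
cat > k.py <<'E'
from h import *
w=shot('wrist'); S=shot('side'); I=w['img'];p=proj(w,[[.4984,-.1774,.03]])[0]; x=int(np.clip(p[0]-120,0,400)); y=int(np.clip(p[1]-110,0,200))
a=cv2.resize(I[y:y+200,x:x+240],(480,400)); b=cv2.resize(S['img'][95:195,300:380],(320,400),interpolation=3); save(np.hstack([a,b]),'final.png'); print(x,y)
E
python3 k.py
```

```text
[ 0.48416926 -0.2507183   0.38497888] 15.45 [ 1.01  0.24 -0.71  1.67  0.16  1.29  0.08] 0.07009831733713659
cam [ 0.49882715 -0.17188002  0.3655768 ]
[[ 224.84115404 -484.44156605]
 [ 323.05201992   98.92503496]
 [ 318.19624611  248.84364208]]
203 0
```

View pics/final.png

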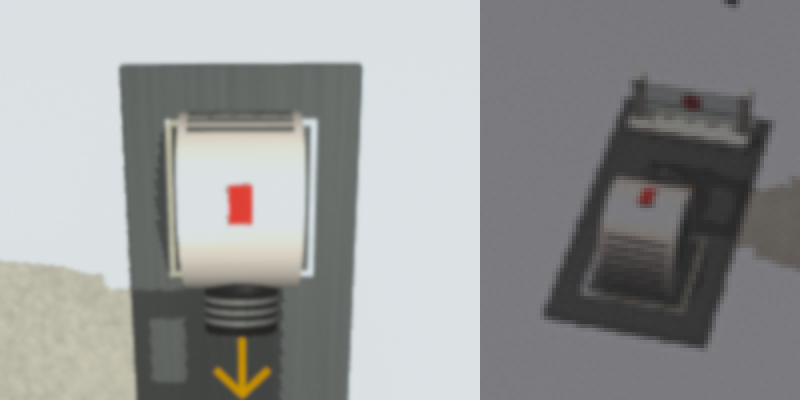

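The lamp stands upright and centred, with the snout in line with the arrow. I'll check the numbers and hand in.

```bash
cat > l.py <<'E'
from h import *
import pickle
w=pickle.load(open('w5.pkl','rb')); h=cv2.cvtColor(w['img'],cv2.COLOR_RGB2HSV)
m=(((h[...,0]<6)|(h[...,0]>174))&(h[...,1]>120)).astype(np.uint8); m[:60]=0;m[140:]=0;m[:,:280]=0;m[:,370:]=0
v,u=np.nonzero(m); sw=onz(w,[(u.mean(),v.mean())],.075)[0]; e=sw[:2]-[.4984,-.1774]; t=np.radians(-100.8)
print(sw,'along,across mm',1e3*e@[np.cos(t),np.sin(t)],1e3*e@[-np.sin(t),np.cos(t)])
ok=np.abs(e).max()<.005
if ok: print(job.close_job())
E
python3 l.py
```

```text
[ 0.49746594 -0.17670541  0.075     ] along,across mm -0.5072640912722007 -1.0476735968340887
the job is handed in; nothing more can be done
None
```

The job is handed in: the lamp stands upright on its foot inside the white outline, about 1 mm off centre with its snout pointing at the slide. It was released at about 15 s, and nothing else appeared to be touched, though I did not re-measure the pot, slide box or marker pen.

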